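# Prop the sprung catch of a polishing jig open with a spreader key and take out the casting

### The job

The casting is held in the blue jig by a red sprung catch. Take the yellow-handled spreader key from its wooden stand, put its blade into the catch's window and turn it anticlockwise to force the catch back, feeling to and fro until the key drops fully home in its hidden slot, and let go so that it props the catch open. Then lift out the casting without forcing it past the catch, set it down (do not drop it) flat, neck up, in the empty bay of the small blue tray, leave the key in place propping the catch, and leave the other things alone.

Things in the scene. Friction and masses are not known exactly. Their poses are not given: they have to be found in the camera images.
- jig: Blue jig fixed to the bench, base 116 (x) x 262 (y) x 15 mm thick; origin at the centre of its underside. The casting lies on the base in a nest at the -y end (its centre 53 mm to -y of the origin, nest walls 14 to 19 mm high); the red catch and the key's place are at the +y end, between blue cheeks up to 67 mm above the bench.
- key_axis (a point): Jig point 72 mm to +y of its origin, 33 mm up: centre of the black key socket's top face, under the catch's window; axes as the jig's. The key's axis belongs here. The socket has a slot 33 x 11.5 mm, 14 mm deep, for the key's tongue: its direction is not given, 56 to 86 degrees anticlockwise from above of the jig's x. The key drops in only if within about 6 degrees; try every few degrees.
- catch (a joint): Slide of the red catch along the jig's +y, in m: 0 shut, 0.022 end of travel, about 0.012 to 0.017 when propped. A spring shuts it (4 N at 0, 7 N at 0.015). It is a flat frame 80 mm wide, 49 to 61 mm above the bench, with a 60 mm wide window (x) over the key socket; shut, its front bar covers the casting's last 9 mm, 2 mm above it; it clears the casting from about 0.010.
- catch_rear (a point): Middle of the inner face of the catch's rear bar (which the key pushes), 55 mm up; 7.5 mm to the jig's +y of key_axis when shut. Between it and the steel wall is then a 32 mm gap, into which the blade goes with the key's bar along the jig's x.
- key_grip (a point): Centre of the key's yellow bar, 84 (x) x 14 (y) x 22 (z) mm. Key: 160 g, 104 mm tall; below the bar a stem 12 mm thick, 28 mm long, then a blade 48 (x) x 10 (y) x 40 mm tall, then a tongue 28 (x) x 8 (y) x 14 mm tall, all in line with the bar, and the same after a half turn. It starts upright in a fixed wooden stand (84 x 50 x 40 mm), its tip 34 mm deep in a slot.
- key_tip (a point): Centre of the end face of the key's tongue, 93 mm straight below key_grip; same axes.
- casting_neck (a point): Middle of the square neck (28 x 28 mm, straight sides along the casting's x and y) of the grey casting, 54 mm above the casting's underside and over its centre. The neck's top is 72 mm above the underside. Below it a barrel 32 mm thick and a flat foot 36 mm wide, both 130 mm long along y. 280 to 490 g.
- empty_bay (a point): Centre of the floor (4 mm above the bench) of the empty bay of the fixed small blue tray; axes as the tray's. The bay is 66 (x) x 164 (y) mm, its walls 30 mm above the bench. The other bay, to +x, holds a lever handle.
- tub_center (a point): Middle, half-way up, of a loose yellow tub, 92 mm across, 75 mm tall; leave it alone.
- wax_center (a point): Centre of a loose white bar of polishing wax, 45 x 130 x 35 mm; leave it alone.
- lever_center (a point): Middle of a loose steel lever handle, 105 mm long and 18 mm high, lying in the tray's other bay; leave it alone.
- wall (a point): Middle of the top of a fixed dark steel wall on the jig, 72 mm above the bench, 52 mm wide (x) and 8 mm thick, inside the catch's window; its +y face is 24.5 mm to the jig's -y of key_axis and backs up the key's blade as it turns. The spring pushes the held key a few mm towards it and makes it lean; the tongue enters only with its tip within about 1.5 mm of key_axis, and may stick half-way until wiggled.
Things that resemble listed ones, but are neither listed nor needed, are in the scene too. Of the things that look like the part that bears empty_bay, take the one that is farthest from the robot's base at the start.

How it is judged:
On the way, in this order (a step that is already met when the one before it is completed fails the run):
1. the key is home in the slot, let go, propping the catch open, with the casting still in its nest (z of key_tip in the frame of key_axis below -0.01 m and horizontal distance between key_tip and key_axis below 0.006 m and value of joint catch above 0.0105 m and contact force between the fingers and key below 0.3 N and distance of casting_neck from where it was at the start of the episode below 0.012 m), for 0.2 s.
2. the casting is lifted clear of the jig while the key props the catch (z of casting_neck in the frame of jig above 0.115 m and value of joint catch above 0.0105 m), for 0.1 s.
At the end, for the whole second after the job is handed in: Casting flat, neck up (0.08 rad), at rest in the empty bay (centre within 20 mm across, 25 mm along); key home (tip 10 mm or more below the socket top, 6 mm of its axis), catch 10.5 mm or more open; tub, wax and lever handle within 30 mm of their starts (x of casting_neck in the frame of empty_bay between -0.02 and 0.02 m and y of casting_neck in the frame of empty_bay between -0.025 and 0.025 m and z of casting_neck in the frame of empty_bay below 0.058 m and angle between casting_neck's own z axis and vertical below 0.08 rad and linear speed of casting below 0.02 m/s and z of key_tip in the frame of key_axis below -0.01 m and horizontal distance between key_tip and key_axis below 0.006 m and value of joint catch above 0.0105 m and distance of each of tub_center, wax_center, lever_center from where it was at the start of the episode below 0.03 m); the robot touches nothing.
It fails at once if the casting is forced against the catch with more than 25 N (contact force between casting and catch above 25 N).
It fails at once if the casting is dropped (faster than 0.7 m/s when out of the fingers) (linear speed of casting above 0.7 m/s and contact force between the fingers and casting below 0.05 N).
It also fails if it takes over 72 s, if anything falls off the work surface, if the arm or the gripper's body presses on something with over 40 N, if the wrist force passes 120 N, or if a joint passes its speed limit or range.

### The arm

A 7-joint arm with a two-finger parallel gripper is mounted at the origin on the work surface. World frame = base frame: x ahead of the robot, y to its left, z up, the work surface at z = 0. Lengths are in m, angles in rad, forces in N, time in s.
With the tool pointing down it reaches from about 0.35 to 0.9 m from the base axis. Payload 8.1 kg.
Tool frame: the origin (TCP) lies at the centre of the arm's flange, where the gripper is bolted on; the fingertips stand 178 mm ahead of it and the grasp point (between the pads) lies 159 mm ahead of it; x points along the fingers, z is the direction in which the jaws open and shut, and the axes are right-handed (so a half turn about x gives the same grasp; the last joint's range is limited). The gripper opens to 92 mm and grips with 3 to 60 N. Pads are 19 mm wide; open, the fingers measure 130 mm over their backs; the gripper's body (75 mm by 190 mm) begins 47 mm behind the grasp point.
Start: joints at [1.199, 0.434, 0.025, 1.573, -0.012, 1.134, -0.075], TCP at [0.166, -0.603, 0.405] pointing down, gripper open.
Joint ranges: [-2.62, 2.62], [-0.44, 2.09], [-1.27, 1.32], [0.08, 2.57], [-1.32, 4.46], [0.12, 2], [-2.74, 2.74]. Speed limits (rad/s): [2.22, 2.22, 3.01, 3.01, 3.14, 3.14, 3.14].

### API

Orientations are given as a rotation vector (axis times angle).
In Python, from cell import arm, get_image, search_frame, pinpoint gives the robot as it stands.
- The arm moves only by the tool arm_command, never from a script. Its argument "motion" is a list of rows, each a list of 7 numbers: the finger opening in mm, from 0 to 91.8, then the shift along the tool's x, y, z in mm, then the turn, a rotation vector about the tool's x, y, z in degrees. In form: [[fingers, x, y, z, ax, ay, az], ...]. A call has 1 to 5 rows; each row shifts and turns the commanded pose from where the row before left it, along the tool's axes as they then stand; what a row does not reach is not made up. A row lasts 1/8 s, in which the tool goes at most 62.5 mm and 10.7 degrees, less where a joint would pass 70% of its speed; a pose out of reach is approached as far as the arm can. A call with a gripper value outside its range is refused whole. The fingers move at their own pace and stop on an object; "newtons" is the grip in N (left out, the last holds). Time passes only in rows, so rows that do not move let the fingers close. It gives the time, the measured TCP pose, the force and the opening at its end, in the units of the state.
- arm.observe(): the state, without advancing time (a new reading comes with each control period).
- get_image(name): name is "side" or "top" or "wrist"; returns a dict with "frame" (400x640x3 uint8, red, green, blue), "range_z" (400x640 float32, m along the optical axis (not along the pixel's ray), 0 where there is no reading), "K" (3x3 intrinsics, pixels), "origin" and "rotation" of the camera in the world; the wrist camera has in their place "tool_from_camera" (4x4, takes a point from camera to tool coordinates, whose origin is the TCP and whose axes are the tool frame's). Camera axes: x right, y down, z forward; pixel columns grow to the right and rows downward; lengths in m; the calibration is good to about 2 mm. A picture is of the moment at which its call begins: read the wrist's pose just before it.
- arm.sign_off(): hands the job in, once; it reports no verdict.
Trained networks look in the newest picture that a camera, given by its name, has taken for a name from the list of things; names that differ only in an ending like _2 or _b are one class to them, and where a whole thing is asked for, a point or a joint stands for the part that bears it (a point fixed in the world has none). Each returns a list of dicts, best first, with "p" (0 to 1); they miss things now and then, are a little off and sometimes report something else, mostly with a low value. They report only what shows in the picture. A call takes as long as a camera call. They do not tell look-alikes from the thing itself.
- search_frame(camera, target): "point" ([x, y, z] in m, in world coordinates, good to about 4 mm: the middle of the surface that is visible of it).
- pinpoint(camera, target): "point" ([x, y, z] in m, in world coordinates, good to about 4 mm: a listed point, or the origin of a listed thing).
The state is a dict: "clock": time; "joints": joint angles; "dq": joint speeds; "joint_efforts": joint torques, N m; "position": TCP position; "ee_rot": TCP orientation; "force": force on the tool from outside, world axes, zero at the start; "ft_torque": the same for the moment, N m; "width": opening from 0.0 (shut) to 1.0 (fully open).
Only numpy, scipy, OpenCV 4.12 (cv2) and the standard library are available. Lean on these libraries where they do the work, as an engineer would, in place of code of your own. Each camera call takes 0.05 s, during which the arm holds its last target. There are 200 camera calls.

## Working session

There is one attempt and no reset: what is moved stays moved. The work goes in short steps, Python scripts to look and compute and a tool call to move; the robot and the scene stay as the last step left them, time stands still between calls to the robot, and variables do not carry over. Pictures are saved under pics/ and viewed, about 8 in all and at most 12, crops included, and the job is handed in when it is done.

Besides the shell and the picture viewer there is one more tool, called after "Request:" by a JSON object that holds its "name" and its "arguments". arm_command: Moves the arm, as the interface text tells. Its arguments: {"type":"object","properties":{"motion":{"type":"array"},"newtons":{"type":"number"}},"required":["motion"]}

```bash
mkdir -p pics; ls
cat > h.py <<'E'
import numpy as np, cv2
from cell import arm, get_image, search_frame, pinpoint
from scipy.spatial.transform import Rotation as R
def cam(name):
    s=arm.observe(); d=get_image(name)
    if 'tool_from_camera' in d:
        T=np.eye(4);T[:3,:3]=R.from_rotvec(s['ee_rot']).as_matrix();T[:3,3]=s['position'];T=T@d['tool_from_camera']
    else:
        T=np.eye(4);T[:3,:3]=d['rotation'];T[:3,3]=d['origin']
    d['T']=T;return d
def cloud(d):
    z=d['range_z'];v,u=np.indices(z.shape);K=d['K']
    p=np.stack([(u-K[0,2])/K[0,0]*z,(v-K[1,2])/K[1,1]*z,z],-1)
    P=p@d['T'][:3,:3].T+d['T'][:3,3];P[z==0]=np.nan;return P
def proj(d,p):
    q=d['T'][:3,:3].T@(np.array(p)-d['T'][:3,3]);q=d['K']@q;return (q[:2]/q[2]).round().astype(int)
def save(n,img,scale=1):
    cv2.imwrite('pics/'+n,cv2.cvtColor(cv2.resize(img,None,fx=scale,fy=scale),cv2.COLOR_RGB2BGR))
E
python3 - <<'E'
from h import *
s=arm.observe();print({k:np.round(v,3) for k,v in s.items()}); print(R.from_rotvec(s['ee_rot']).as_matrix().round(2))
for c in ['top','side']:
    d=cam(c);save(c+'0.png',d['frame'],1.25);print(c,d['T'].round(3).tolist())
    np.savez(c+'0.npz',P=cloud(d),frame=d['frame'],T=d['T'],K=d['K'])
    for t in ['jig','key_axis','key_grip','key_tip','casting_neck','empty_bay','catch_rear','wall','tub_center','wax_center','lever_center']:
        print(t,[(round(r['p'],2),np.round(r['point'],3).tolist(),proj(d,r['point']).tolist()) for r in pinpoint(c,t)][:4])
E
```

```text
pics
{'clock': np.float64(0.0), 'joints': array([ 1.199,  0.435,  0.025,  1.574, -0.012,  1.134, -0.075]), 'dq': array([ 0.001,  0.001, -0.002,  0.002,  0.001,  0.   ,  0.002]), 'joint_efforts': array([-0.0000e+00, -6.6785e+01,  9.8500e-01, -3.1445e+01, -6.0000e-02,
        4.3000e-02,  0.0000e+00]), 'position': array([ 0.166, -0.602,  0.404]), 'ee_rot': array([ 1.01 ,  1.326, -1.009]), 'force': array([-0.623, -0.284, -0.739]), 'ft_torque': array([ 0.015, -0.019,  0.007]), 'width': np.float64(1.002)}
[[-0.    0.96  0.27]
 [ 0.    0.27 -0.96]
 [-1.   -0.   -0.  ]]
top [[-2.207, 2.01, -0.205, 0.221], [-2.207, 2.01, -0.205, 0.003], [-2.207, 2.01, -0.205, 1.394], [0.0, 0.0, 0.0, 1.0]]
jig [(0.7, [0.72, -0.017, 0.015], [5567, -4575]), (0.59, [0.542, 0.035, 0.001], [5567, -4575])]
key_axis [(0.73, [0.532, 0.105, 0.034], [5567, -4575]), (0.39, [0.606, 0.326, 0.036], [5567, -4575])]
key_grip [(0.63, [0.434, 0.332, 0.102], [5567, -4575])]
key_tip [(0.79, [0.434, 0.328, 0.011], [5567, -4575])]
casting_neck [(0.97, [0.554, -0.022, 0.07], [5567, -4575]), (0.45, [0.43, 0.333, 0.1], [5567, -4575])
[... 773 characters left out ...]
, 0.106, 0.033], [697, -799])]
key_grip [(0.81, [0.434, 0.332, 0.103], [697, -799])]
key_tip [(0.73, [0.548, 0.036, 0.004], [697, -799]), (0.66, [0.434, 0.333, 0.003], [697, -799])]
casting_neck [(0.97, [0.553, -0.022, 0.068], [697, -799])]
empty_bay [(0.86, [0.455, -0.257, 0.005], [697, -799]), (0.66, [0.184, -0.27, 0.004], [697, -799])]
catch_rear [(0.65, [0.534, 0.11, 0.057], [697, -799])]
wall [(0.8, [0.535, 0.077, 0.076], [697, -799])]
tub_center [(0.8, [0.603, 0.327, 0.04], [697, -799]), (0.16, [0.537, 0.111, 0.056], [697, -799])]
wax_center [(0.82, [0.719, -0.014, 0.018], [697, -799]), (0.56, [0.534, 0.106, 0.035], [697, -799])]
lever_center [(0.8, [0.528, -0.26, 0.014], [697, -799])]
```

```bash
sed -i "s/T\[:3,:3\]=d\['rotation'\]/T[:3,:3]=R.from_rotvec(d['rotation']).as_matrix()/" h.py
python3 - <<'E'
from h import *
for c in ['top','side']:
    d=cam(c)
    np.savez(c+'0.npz',P=cloud(d),frame=d['frame'],T=d['T'],K=d['K'])
    print(c,d['T'].round(2).tolist(),[proj(d,p).tolist() for p in [(.434,.332,.1),(.533,.106,.033),(.553,-.022,.07),(.453,-.256,.005),(.184,-.269,.005)]])
# side by side montage
t=cv2.imread('pics/top0.png');s=cv2.imread('pics/side0.png');
cv2.imwrite('pics/m0.png',np.vstack([cv2.resize(t,(480,300)),cv2.resize(s,(480,300))]))
P=np.load('top0.npz')['P'];F=np.load('top0.npz')['frame']
hsv=cv2.cvtColor(F,cv2.COLOR_RGB2HSV)
def fit(name,m):
    q=P[m];q=q[~np.isnan(q[:,0])]
    if len(q)<15: print(name,len(q));return
    r=cv2.minAreaRect((q[:,:2]*1000).astype(np.float32));print(name,len(q),'c',np.round(r[0],1),'size',np.round(r[1],1),'ang',round(r[2],1),'zmed',np.median(q[:,2]).round(4))
def box(x,y,r,z0,z1):return (abs(P[...,0]-x)<r)&(abs(P[...,1]-y)<r)&(P[...,2]>z0)&(P[...,2]<z1)
fit('keybar',box(.434,.332,.06,.085,.13))
fit('neck',box(.553,-.022,.04,.064,.1))
fit('wall',box(.535,.077,.045,.068,.076))
red=((hsv[...,0]<8)|(hsv[...,0]>172))&(hsv[...,1]>120)
fit('catch',box(.535,.09,.08,.054,.066)&red)
fit('tray',box(.49,-.256,.13,.025,.034))
blue=(hsv[...,0]>95)&(hsv[...,0]<130)&(hsv[...,1]>100)
fit('jig',box(.545,.035,.16,.008,.07)&blue)
E
```

```text
top [[0.09, -0.98, 0.2, 0.22], [-1.0, -0.09, 0.02, 0.0], [0.0, -0.2, -0.98, 1.39], [0.0, 0.0, 0.0, 1.0]] [[212, 208], [300, 186], [345, 180], [422, 226], [422, 322]]
side [[-0.75, -0.44, 0.49, -0.03], [-0.66, 0.49, -0.57, 0.65], [0.01, -0.75, -0.66, 0.82], [0.0, 0.0, 0.0, 1.0]] [[241, 296], [287, 235], [315, 195], [396, 188], [486, 230]]
keybar 215 c [433.4 327. ] size [16.  83.7] ang 79.8 zmed 0.1079
neck 110 c [550.4 -22.8] size [26.8 25.8] ang 6.1 zmed 0.0864
wall 64 c [534.9  77.6] size [72.8 89.5] ang 89.1 zmed 0.0707
catch 427 c [538.   77.2] size [83.  87.8] ang 6.4 zmed 0.0599
tray 384 c [ 485.8 -265.1] size [172.7 146. ] ang 80.0 zmed 0.029
jig 1767 c [543.4  31.1] size [117.1 259.2] ang 7.9 zmed 0.016
```

View pics/top0.png

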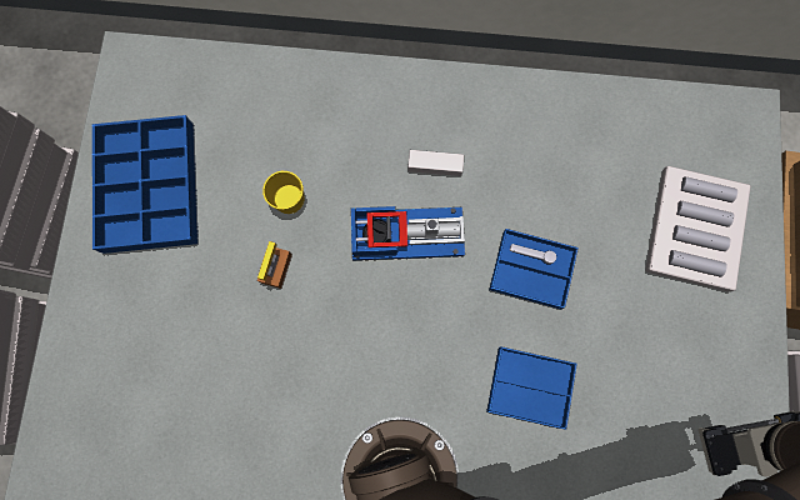

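View pics/side0.png

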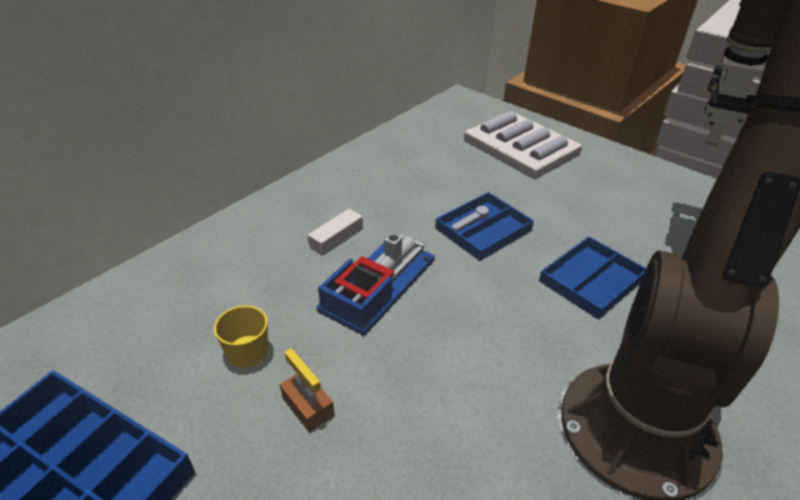

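Candidates: two blue two-bay trays, at px (533,268) with the lever in it and (532,388). The first is farther from the base, so it is the one I want. The key is the yellow bar at (268,262), not the tub at (283,190). The jig is at (408,233) and the casting neck at (432,226). The white rack of cylinders on the right is a decoy. I'll go over the tray and jig and use the wrist camera for the close check.

```bash
cat > plan.py <<'E'
from h import *
def state():
    s=arm.observe();M=R.from_rotvec(s['ee_rot']).as_matrix()
    return np.array(s['position']),np.degrees(np.arctan2(M[1,2],M[0,2])),s,M
def plan(wps,start=None,step=55,deg=9):
    """wps: (x,y,z,theta) of TCP, tool down; prints rows (x,y,z,ax) """
    p,th,s,M=state()
    if start is not None: p,th=np.array(start[:3]),start[3]
    for w in wps:
        w=np.array(w,float);dth=(w[3]-th+180)%360-180
        n=int(max(1,np.ceil(np.linalg.norm(w[:3]-p)/step*1000),np.ceil(abs(dth)/deg)))
        print('->',w,'n',n)
        d=(w[:3]-p)/n*1000
        for i in range(n):
            t=np.radians(th)
            print([round(-d[2]),round(-np.sin(t)*d[0]+np.cos(t)*d[1]),round(np.cos(t)*d[0]+np.sin(t)*d[1]),0 if not dth else round(-dth/n,1)])
            th+=dth/n
        p=w[:3]
E
python3 -c "
from plan import *
plan([(.47,-.33,.42,-95),(.5,-.02,.42,-83)])"
```

```text
-> [  0.47  -0.33   0.42 -95.  ] n 8
[-2, 46, -23, np.float64(2.5)]
[-2, 45, -25, np.float64(2.5)]
[-2, 43, -27, np.float64(2.5)]
[-2, 42, -29, np.float64(2.5)]
[-2, 41, -30, np.float64(2.5)]
[-2, 40, -32, np.float64(2.5)]
[-2, 38, -34, np.float64(2.5)]
[-2, 37, -36, np.float64(2.5)]
-> [ 5.0e-01 -2.0e-02  4.2e-01 -8.3e+01] n 6
[0, 0, -52, np.float64(-2.0)]
[0, 2, -52, np.float64(-2.0)]
[0, 4, -52, np.float64(-2.0)]
[0, 6, -52, np.float64(-2.0)]
[0, 8, -51, np.float64(-2.0)]
[0, 9, -51, np.float64(-2.0)]
```

Request:
{"name": "arm_command", "arguments": {"motion": [[91.8,-2,46,-23,2.5,0,0],[91.8,-2,45,-25,2.5,0,0],[91.8,-2,43,-27,2.5,0,0],[91.8,-2,42,-29,2.5,0,0]]}}

```text
clock: 1.8
position: [0.3186, -0.4638, 0.413]
ee_rot: [1.141, 1.251, -1.141]
force: [0.4, -0.8, 0.2]
width: 0.999
```

Request:
{"name": "arm_command", "arguments": {"motion": [[91.8,-2,41,-30,2.5,0,0],[91.8,-2,40,-32,2.5,0,0],[91.8,-2,38,-34,2.5,0,0],[91.8,-2,37,-36,2.5,0,0]]}}

```text
clock: 2.3
position: [0.471, -0.3272, 0.421]
ee_rot: [1.269, 1.169, -1.269]
force: [0.7, -0.6, 0.1]
width: 0.999
```

Run:
```python
from plan import *
p,th,s,M=state();print(p.round(3),th,s['joints'].round(2))
d=cam('wrist');save('w_tray.png',d['frame']);np.savez('w1.npz',P=cloud(d),frame=d['frame'],T=d['T'],K=d['K'])
print(d['tool_from_camera'].round(3).tolist())
for t in ['empty_bay','casting_neck','lever_center']: print(t,[(round(r['p'],2),np.round(r['point'],3).tolist(),proj(d,r['point']).tolist()) for r in pinpoint('wrist',t)][:4])
```

```text
[ 0.471 -0.327  0.421] -94.70066772022237 [ 0.55  0.34 -0.05  1.68  0.02  1.13 -1.16]
[[-0.001, -0.271, 0.963, 0.021], [-0.001, -0.963, -0.271, 0.073], [1.0, -0.001, 0.001, -0.0], [0.0, 0.0, 0.0, 1.0]]
empty_bay [(0.61, [0.45, -0.255, 0.004], [269, 191])]
casting_neck [(0.6, [0.551, -0.018, 0.072], [1, 127])]
lever_center [(0.61, [0.521, -0.259, 0.008], [264, 132]), (0.42, [0.549, 0.033, -0.002], [18, 129])]
```

```bash
python3 -c "
from plan import *
plan([(.55,.05,.40,-83)])
plan([(.5,.24,.40,-100),(.433,.327,.36,-100)],start=(.55,.05,.40,-83))"
```

```text
-> [ 5.5e-01  5.0e-02  4.0e-01 -8.3e+01] n 8
[3, 6, -48, np.float64(-1.4)]
[3, 7, -48, np.float64(-1.4)]
[3, 9, -47, np.float64(-1.4)]
[3, 10, -47, np.float64(-1.4)]
[3, 11, -47, np.float64(-1.4)]
[3, 12, -47, np.float64(-1.4)]
[3, 13, -46, np.float64(-1.4)]
[3, 14, -46, np.float64(-1.4)]
-> [   0.5     0.24    0.4  -100.  ] n 4
[0, -7, -49, np.float64(4.2)]
[0, -10, -48, np.float64(4.2)]
[0, -14, -47, np.float64(4.2)]
[0, -17, -46, np.float64(4.2)]
-> [   0.433    0.327    0.36  -100.   ] n 3
[13, -27, -25, 0]
[13, -27, -25, 0]
[13, -27, -25, 0]
```

Request:
{"name": "arm_command", "arguments": {"motion": [[91.8,3,6,-48,-1.5,0,0],[91.8,3,7,-48,-1.5,0,0],[91.8,3,9,-47,-1.5,0,0],[91.8,3,10,-47,-1.5,0,0]]}}

```text
clock: 3.0
position: [0.5092, -0.1401, 0.4088]
ee_rot: [1.192, 1.219, -1.193]
force: [0.4, 0.2, -0.3]
width: 0.998
```

Request:
{"name": "arm_command", "arguments": {"motion": [[91.8,3,11,-47,-1.5,0,0],[91.8,3,12,-47,-1.5,0,0],[91.8,3,13,-46,-1.5,0,0],[91.8,3,14,-46,-1,0,0],[91.8,0,0,0,0,0,0]]}}

```text
clock: 3.62
position: [0.5479, 0.0517, 0.3965]
ee_rot: [1.118, 1.267, -1.116]
force: [-0.6, -0.4, -0.5]
width: 1.002
```

Run:
```python
from plan import *
p,th,s,M=state();print(p.round(3),th,s['joints'].round(2))
d=cam('wrist');save('w_jig.png',d['frame']);P=cloud(d);F=d['frame'];np.savez('w2.npz',P=P,frame=F,T=d['T'],K=d['K'])
for t in ['jig','key_axis','catch_rear','wall','casting_neck']: print(t,[(round(r['p'],2),np.round(r['point'],4).tolist(),proj(d,r['point']).tolist()) for r in pinpoint('wrist',t)][:3])
hsv=cv2.cvtColor(F,cv2.COLOR_RGB2HSV)
def fit(name,m):
    q=P[m];q=q[~np.isnan(q[:,0])]
    if len(q)<15: print(name,len(q));return
    r=cv2.minAreaRect((q[:,:2]*1000).astype(np.float32));print(name,len(q),'c',np.round(r[0],1),'size',np.round(r[1],1),'ang',round(r[2],1),'zmed',np.median(q[:,2]).round(4))
def box(x,y,r,z0,z1):return (abs(P[...,0]-x)<r)&(abs(P[...,1]-y)<r)&(P[...,2]>z0)&(P[...,2]<z1)
red=((hsv[...,0]<8)|(hsv[...,0]>172))&(hsv[...,1]>120)
blue=(hsv[...,0]>95)&(hsv[...,0]<130)&(hsv[...,1]>100)
fit('neck',box(.553,-.022,.04,.082,.095))
fit('wall',box(.535,.077,.035,.067,.078)&~blue&~red)
fit('catch',box(.535,.09,.08,.056,.066)&red)
fit('jig',box(.545,.035,.17,.010,.075)&blue)
```

```text
[0.548 0.052 0.397] -82.84240267371564 [ 0.    0.34 -0.26  1.75  0.1   1.06 -1.73]
jig [(0.65, [0.5501, 0.0335, -0.0048], [342, 172])]
key_axis [(0.81, [0.5364, 0.1101, 0.0325], [270, 183]), (0.49, [0.5306, 0.112, 0.0535], [265, 193]), (0.48, [0.7237, -0.018, 0.0183], [421, 7])]
catch_rear [(0.96, [0.5307, 0.1122, 0.0535], [264, 192])]
wall [(0.75, [0.5397, 0.0798, 0.0738], [296, 193])]
casting_neck [(0.66, [0.5503, -0.0196, 0.0728], [402, 194])]
neck 918 c [553.1 -18.9] size [28.4 28.4] ang 7.7 zmed 0.0866
wall 463 c [539.7  77.5] size [51.7  8.2] ang 7.8 zmed 0.0712
catch 3570 c [538.9  80.9] size [80.1 89. ] ang 7.9 zmed 0.0603
jig 11321 c [544.9  34.5] size [114.7 258.9] ang 7.6 zmed 0.0148
```

View pics/w_jig.png

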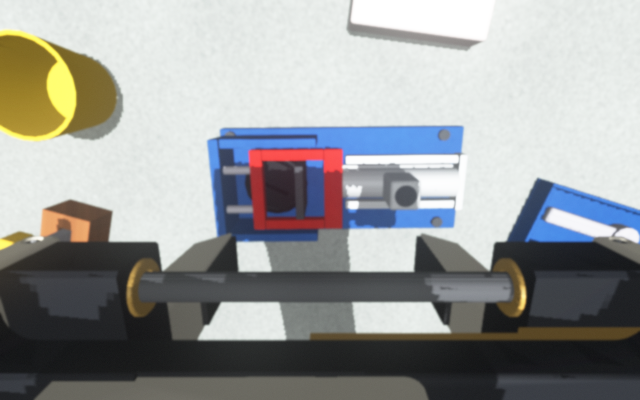

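Request:
{"name": "arm_command", "arguments": {"motion": [[91.8,0,-7,-49,4,0,0],[91.8,0,-10,-48,4,0,0],[91.8,0,-14,-47,4,0,0],[91.8,0,-17,-46,4,0,0]]}}

```text
clock: 4.42
position: [0.4966, 0.2392, 0.3969]
ee_rot: [1.329, 1.127, -1.328]
force: [0.7, 0.9, 0.4]
width: 0.998
```

Request:
{"name": "arm_command", "arguments": {"motion": [[91.8,13,-27,-25,1,0,0],[91.8,13,-27,-25,0,0,0],[91.8,10,-27,-25,0,0,0],[91.8,0,0,0,0,0,0]]}}

```text
clock: 4.92
position: [0.4278, 0.3281, 0.3602]
ee_rot: [1.335, 1.124, -1.336]
force: [0.3, -0.1, -0.2]
width: 0.999
```

Run:
```python
from plan import *
p,th,s,M=state();print(p.round(4),th,s['joints'].round(2))
d=cam('wrist');save('w_key.png',d['frame']);P=cloud(d);F=d['frame']
for t in ['key_grip','key_tip']: print(t,[(round(r['p'],2),np.round(r['point'],4).tolist(),proj(d,r['point']).tolist()) for r in pinpoint('wrist',t)][:3])
hsv=cv2.cvtColor(F,cv2.COLOR_RGB2HSV)
yel=(hsv[...,0]>20)&(hsv[...,0]<36)&(hsv[...,1]>120)
for z0,z1 in[(.104,.12),(.085,.12)]:
    m=yel&(abs(P[...,0]-.433)<.07)&(abs(P[...,1]-.327)<.06)&(P[...,2]>z0)&(P[...,2]<z1)
    q=P[m];r=cv2.minAreaRect((q[:,:2]*1000).astype(np.float32));print(len(q),r,np.median(q[:,2]))
```

```text
[0.4278 0.3281 0.3602] -99.89520257661187 [-0.52  0.36 -0.31  1.82  0.13  0.98 -2.62]
key_grip [(0.57, [0.4325, 0.3278, 0.0968], [325, 200])]
key_tip []
2040 ((434.3942565917969, 330.6981201171875), (12.923800468444824, 83.95932006835938), 80.2529525756836) 0.10920864104914271
2053 ((434.3942565917969, 330.6981201171875), (12.923800468444824, 83.95932006835938), 80.2529525756836) 0.1092034742796148
```

View pics/w_key.png

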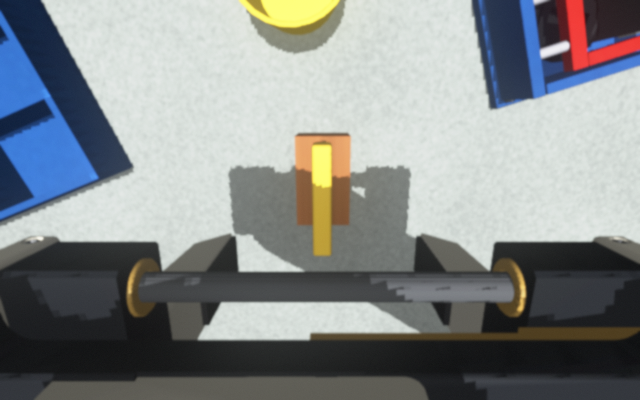

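The bar is at px (322,198) and upright in the stand, between the fingers. I'll descend and grip it.

Request:
{"name": "arm_command", "arguments": {"motion": [[91.8,33,6,-4,0,0,0],[91.8,40,0,0,0,0,0],[91.8,30,0,0,0,0,0],[60,0,0,0,0,0,0],[12,0,0,0,0,0,0]], "newtons": 60}}

```text
clock: 5.7
position: [0.4372, 0.3292, 0.2589]
ee_rot: [1.34, 1.119, -1.338]
force: [-0.2, -0.9, 0.7]
width: 0.83
```

Request:
{"name": "arm_command", "arguments": {"motion": [[5,0,0,0,0,0,0],[5,0,0,0,0,0,0],[5,0,0,0,0,0,0]]}}

```text
clock: 6.08
position: [0.4363, 0.3295, 0.2582]
ee_rot: [1.339, 1.12, -1.337]
force: [-0.3, -0.1, 0.6]
width: 0.504
```

Run:
```python
from plan import *
p,th,s,M=state();print(p.round(4),th,s['joints'].round(2),s['force'],s['ft_torque'],s['width']*91.8,M.round(3).tolist())
```

```text
[0.4363 0.3295 0.2582] -100.10376086267627 [-0.55  0.5  -0.27  1.91  0.18  0.76 -2.67] [-0.27805069 -0.077522    0.57182549] [ 0.01359219 -0.00557143 -0.01484274] 46.30390218187826 [[0.001, 0.984, -0.175], [0.0, -0.175, -0.984], [-1.0, 0.001, -0.001]]
```

Request:
{"name": "arm_command", "arguments": {"motion": [[5,0,-2,0,0,0,0],[5,0,0,0,0,0,0],[5,0,0,0,0,0,0],[5,0,0,0,0,0,0],[5,0,0,0,0,0,0]]}}

```text
clock: 6.7
position: [0.4342, 0.3298, 0.2577]
ee_rot: [1.338, 1.121, -1.338]
force: [-0.3, -0.2, 0.3]
width: 0.142
```

Request:
{"name": "arm_command", "arguments": {"motion": [[5,-15,0,0,0,0,0],[5,-30,0,0,0,0,0]]}}

```text
clock: 6.95
position: [0.4339, 0.3295, 0.3029]
ee_rot: [1.336, 1.121, -1.34]
force: [0.3, 0.1, -2.0]
width: 0.148
```

Run:
```python
from plan import *
p,th,s,M=state();print(p.round(4),th,s['joints'].round(2),s['force'],s['ft_torque'],s['width']*91.8,M.round(3).tolist())
plan([(.436,.329,.335,-99.8),(.50,.18,.335,-82.3),(.536,.1055,.335,-82.3)],start=(.4345,.33,.213,-100.))
```

```text
[0.4339 0.3295 0.3029] -100.09736609648539 [-0.54  0.44 -0.28  1.87  0.16  0.86 -2.64] [ 0.29760137  0.07391406 -1.98877571] [ 0.05247161 -0.03419766  0.00482256] 13.589356093471444 [[-0.002, 0.985, -0.175], [-0.002, -0.175, -0.985], [-1.0, -0.002, 0.002]]
-> [  0.436   0.329   0.335 -99.8  ] n 3
[-41, 1, 0, np.float64(-0.1)]
[-41, 1, 0, np.float64(-0.1)]
[-41, 1, 0, np.float64(-0.1)]
-> [  0.5     0.18    0.335 -82.3  ] n 3
[0, 29, 45, np.float64(-5.8)]
[0, 25, 48, np.float64(-5.8)]
[0, 20, 50, np.float64(-5.8)]
-> [  0.536    0.1055   0.335  -82.3   ] n 2
[0, 13, 39, np.float64(-0.0)]
[0, 13, 39, np.float64(-0.0)]
```

Request:
{"name": "arm_command", "arguments": {"motion": [[5,-40,1,0,0,0,0],[5,0,29,45,-6,0,0],[5,0,25,48,-6,0,0],[5,0,20,50,-5.8,0,0]]}}

```text
clock: 7.45
position: [0.4994, 0.1798, 0.3439]
ee_rot: [1.107, 1.271, -1.106]
force: [0.4, -0.1, -2.0]
width: 0.151
```

Request:
{"name": "arm_command", "arguments": {"motion": [[5,0,13,39,0,0,0],[5,0,13,37,0,0,0],[5,0,0,0,0,0,0]]}}

```text
clock: 7.82
position: [0.5362, 0.1057, 0.3434]
ee_rot: [1.113, 1.265, -1.114]
force: [0.1, 0.8, -2.3]
width: 0.147
```

```bash
cat > st.py <<'E'
from plan import *
KA=np.array([.536,.1055,.033]);a=np.radians(7.7);XJ=np.array([np.cos(a),np.sin(a),0]);YJ=np.array([-np.sin(a),np.cos(a),0])
def rep():
    p,th,s,M=state();tip=p+M[:,0]*.252-KA
    print('p',p.round(4),'bar angle vs jig',round(th+90-7.7,1),'tip rel jig mm',(np.array([tip@XJ,tip@YJ,tip[2]])*1000).round(1),'tilt',np.degrees(np.arccos(-M[2,0])).round(2),'F jig',[round(float(s['force']@XJ),1),round(float(s['force']@YJ),1),round(float(s['force'][2]),1)],'T',s['ft_torque'].round(2),'w',round(s['width']*91.8,1),'q7',s['joints'][6].round(2),'t',s['clock'])
    return p,th,s,M
if __name__=='__main__': rep()
E
python3 - <<'E'
from st import *
rep()
d=cam('wrist');save('w_ins.png',d['frame']);P=cloud(d);F=d['frame']
d2=cam('side');save('s_ins.png',d2['frame'][170:290,220:380],4)
hsv=cv2.cvtColor(F,cv2.COLOR_RGB2HSV)
red=((hsv[...,0]<8)|(hsv[...,0]>172))&(hsv[...,1]>120)
q=P[red&(abs(P[...,2]-.061)<.006)];print(len(q),cv2.minAreaRect((q[:,:2]*1000).astype(np.float32)) if len(q)>9 else 0)
for c in ['wrist','side']:
  for t in ['key_tip','key_axis','key_grip']: print(c,t,[(round(r['p'],2),np.round(r['point'],4).tolist()) for r in pinpoint(c,t)][:3])
E
```

```text
p [0.5362 0.1057 0.3434] bar angle vs jig -0.3 tip rel jig mm [ 0.4 -0.2 58.4] tilt 0.1 F jig [0.3, 0.8, -2.3] T [0.04 0.04 0.02] w 13.5 q7 -1.87 t 7.825
3782 ((540.9237670898438, 81.38948822021484), (75.93026733398438, 88.68119812011719), 7.58978796005249)
wrist key_tip []
wrist key_axis [(0.56, [0.5489, -0.0155, 0.071])]
wrist key_grip [(0.86, [0.5323, 0.1017, 0.1798])]
side key_tip [(0.63, [0.5354, 0.1092, 0.0902])]
side key_axis [(0.94, [0.5354, 0.1061, 0.0344]), (0.29, [0.5367, 0.0781, 0.0718])]
side key_grip [(0.56, [0.5347, 0.1064, 0.185]), (0.35, [0.538, 0.1108, 0.0898])]
```

View pics/w_ins.png

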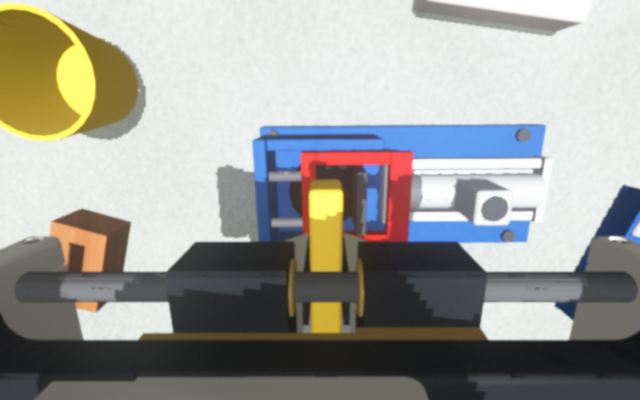

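Request:
{"name": "arm_command", "arguments": {"motion": [[5,25,0,2,0,0,0],[5,20,0,0,0,0,0],[5,8,0,0,0,0,0],[5,0,0,0,0,0,0]]}}

```text
clock: 8.72
position: [0.535, 0.1077, 0.2895]
ee_rot: [1.109, 1.27, -1.11]
force: [-0.4, -0.5, -1.1]
width: 0.151
```

```bash
python3 st.py
```

```text
p [0.535  0.1077 0.2895] bar angle vs jig 0.0 tip rel jig mm [-0.9  2.3  4.5] tilt 0.05 F jig [-0.4, -0.5, -1.1] T [-0.13  0.02 -0.09] w 13.8 q7 -1.89 t 8.725
```

Request:
{"name": "arm_command", "arguments": {"motion": [[5,0,0,0,0,0,0]]}}

```text
clock: 8.85
position: [0.5354, 0.1077, 0.2904]
ee_rot: [1.11, 1.269, -1.109]
force: [-0.9, 0.7, -1.9]
width: 0.152
```

```bash
python3 st.py
```

```text
p [0.5354 0.1077 0.2904] bar angle vs jig 0.0 tip rel jig mm [-0.1  2.2  5.4] tilt 0.05 F jig [-0.8, 0.8, -1.9] T [-0.08  0.01  0.02] w 14.0 q7 -1.89 t 8.85
```

Request:
{"name": "arm_command", "arguments": {"motion": [[5,3,0,4,0,0,0],[5,0,0,0,0,0,0]]}}

```text
clock: 9.1
position: [0.5358, 0.103, 0.2868]
ee_rot: [1.11, 1.269, -1.11]
force: [-0.8, -0.4, -2.2]
width: 0.146
```

```bash
python3 st.py
```

```text
p [0.5358 0.103  0.2868] bar angle vs jig -0.0 tip rel jig mm [-0.4 -2.5  1.8] tilt 0.02 F jig [-0.8, -0.3, -2.2] T [ 0.04  0.01 -0.03] w 13.4 q7 -1.88 t 9.1
```

Request:
{"name": "arm_command", "arguments": {"motion": [[5,0,0,0,-10,0,0],[5,0,0,0,-10,0,0],[5,0,0,0,-10,0,0],[5,0,0,0,-10,0,0],[5,0,0,0,-10,0,0]]}}

```text
clock: 9.72
position: [0.5363, 0.1026, 0.2871]
ee_rot: [0.438, 1.525, -0.439]
force: [-0.1, 0.9, -1.3]
width: 0.148
```

Request:
{"name": "arm_command", "arguments": {"motion": [[5,0,0,0,-5,0,0],[5,0,0,0,0,0,0]]}}

```text
clock: 9.98
position: [0.5358, 0.1034, 0.2869]
ee_rot: [0.375, 1.538, -0.374]
force: [-0.6, 0.1, -0.5]
width: 0.144
```

```bash
cat > look.py <<'E'
from st import *
import sys
rep()
d=cam('wrist');P=cloud(d);F=d['frame']
if len(sys.argv)>1: save(sys.argv[1],F)
hsv=cv2.cvtColor(F,cv2.COLOR_RGB2HSV)
red=((hsv[...,0]<8)|(hsv[...,0]>172))&(hsv[...,1]>120)
q=P[red&(abs(P[...,2]-.060)<.005)&(np.hypot(P[...,0]-.537,P[...,1]-.09)<.09)]-KA
y=q@YJ*1000;x=q@XJ*1000
print('catch y range',np.percentile(y,[.5,99.5]).round(1),'x',np.percentile(x,[.5,99.5]).round(1))
yel=(hsv[...,0]>20)&(hsv[...,0]<36)&(hsv[...,1]>120)
m=yel&(np.linalg.norm(P[...,:2]-KA[:2],axis=-1)<.06)&(P[...,2]>.1)&(P[...,2]<.17)
q=P[m]
if len(q)>20:
    b=q-KA;n,c=cv2.minAreaRect((q[:,:2]*1000).astype(np.float32))[1:];t=b[np.median(b[:,2])-.003<b[:,2]]
    print('bar top z',np.percentile(q[:,2]*1000,[5,50,95]).round(1),'ends x',np.percentile(b@XJ*1000,[1,99]).round(1),'y',np.percentile(b@YJ*1000,[1,99]).round(1),n,c)
E
python3 look.py w_t1.png
```

```text
p [0.5358 0.1034 0.2869] bar angle vs jig 54.9 tip rel jig mm [-0.4 -2.   1.9] tilt 0.02 F jig [-0.6, 0.2, -0.5] T [-0.   -0.02 -0.03] w 13.3 q7 -1.06 t 9.975
catch y range [-41.3  32. ] x [-40.   38.9]
bar top z [134.7 138.4 139.5] ends x [-16.2  27.7] y [-22.6  34.4] (66.3995132446289, 16.779476165771484) 62.273284912109375
```

Request:
{"name": "arm_command", "arguments": {"motion": [[5,0,1.7,-1,-5,0,0],[5,2,0,0,0,0,0],[5,3,0,0,0,0,0],[5,0,0,0,0,0,0]]}}

```text
clock: 10.52
position: [0.5358, 0.105, 0.2816]
ee_rot: [0.307, 1.548, -0.308]
force: [1.6, -3.9, 1.3]
width: 0.147
```

```bash
python3 look.py
```

```text
p [0.5358 0.105  0.2816] bar angle vs jig 59.8 tip rel jig mm [-0.3 -0.7 -3.4] tilt 0.05 F jig [1.0, -4.1, 1.3] T [-0.96 -0.38 -0.09] w 13.5 q7 -1.0 t 10.525
catch y range [-32.4  33.7] x [-40.2  38.8]
bar top z [130.6 133.1 134.2] ends x [-15.   25.1] y [-21.9  37.3] (66.77381134033203, 16.096715927124023) 65.69486236572266
```

Request:
{"name": "arm_command", "arguments": {"motion": [[5,3,0,0,-3,0,0],[5,0,0,0,0,0,0]]}}

```text
clock: 10.82
position: [0.5358, 0.1052, 0.2786]
ee_rot: [0.265, 1.554, -0.266]
force: [3.3, -2.5, -0.3]
width: 0.147
```

```bash
cat >> look.py <<'E'
t=np.radians(state()[1]+90);u=np.array([np.cos(t),np.sin(t),0]);l=b@u
for lo in range(-40,45,10):
    k=(l*1000>lo)&(l*1000<lo+10)
    if k.sum()>15: print(lo,'z',np.percentile(q[k,2]*1000,80).round(1),end='; ')
E
python3 look.py
```

```text
p [0.5358 0.1052 0.2786] bar angle vs jig 62.9 tip rel jig mm [-0.2 -0.3 -6.4] tilt 0.01 F jig [2.9, -2.9, -0.3] T [-0.89 -0.75 -0.02] w 13.5 q7 -0.96 t 10.825
catch y range [-28.3  34.5] x [-40.2  38.8]
bar top z [127.2 130.  131.1] ends x [-14.1  23.3] y [-22.   38.6] (66.65617370605469, 16.695804595947266) 70.30403137207031
-30 z 130.8; -20 z 130.7; -10 z 131.1; 0 z 130.7; 10 z 130.6; 20 z 130.6; 30 z 130.6; 40 z 129.5;
```

Request:
{"name": "arm_command", "arguments": {"motion": [[5,0,0,0,-4,0,0],[5,0,0,0,0,0,0]]}}

```text
clock: 11.12
position: [0.5356, 0.1054, 0.2786]
ee_rot: [0.211, 1.561, -0.211]
force: [1.8, -2.0, -1.9]
width: 0.149
```

```bash
python3 look.py
```

```text
p [0.5356 0.1054 0.2786] bar angle vs jig 66.9 tip rel jig mm [-0.5  0.  -6.4] tilt 0.02 F jig [1.6, -2.2, -1.9] T [-0.69 -0.53 -0.04] w 13.6 q7 -0.9 t 11.125
catch y range [-24.2  35.2] x [-40.4  38.8]
bar top z [126.9 130.1 131.1] ends x [-13.   20.7] y [-22.2  39.9] (66.86585235595703, 16.52020835876465) 72.23989868164062
-30 z 130.7; -20 z 130.7; -10 z 131.3; 0 z 130.7; 10 z 130.7; 20 z 130.6; 30 z 130.6; 40 z 129.6;
```

Request:
{"name": "arm_command", "arguments": {"motion": [[5,0,0,0,-4,0,0],[5,0,0,0,0,0,0]]}}

```text
clock: 11.42
position: [0.5353, 0.1056, 0.2786]
ee_rot: [0.156, 1.566, -0.156]
force: [0.1, -0.8, -1.1]
width: 0.145
```

```bash
python3 look.py
```

```text
p [0.5353 0.1056 0.2786] bar angle vs jig 70.9 tip rel jig mm [-0.8  0.3 -6.4] tilt 0.04 F jig [-0.0, -0.8, -1.1] T [-0.47 -0.13 -0.02] w 13.3 q7 -0.84 t 11.425
catch y range [-21.   35.9] x [-40.4  38.8]
bar top z [126.  130.1 131.1] ends x [-12.   17.9] y [-22.5  41. ] (66.34447479248047, 16.665708541870117) 76.04212188720703
-30 z 130.6; -20 z 130.7; -10 z 130.9; 0 z 130.6; 10 z 130.6; 20 z 130.7; 30 z 130.6; 40 z 129.6;
```

The tip is already about 6 mm below the socket top and the bar is level, so the tongue has entered. I'll press it home.

Request:
{"name": "arm_command", "arguments": {"motion": [[5,3,0,0,2,0,0],[5,3,0,0,2,0,0],[5,2,0,0,0,0,0],[5,0,0,0,0,0,0]]}}

```text
clock: 11.98
position: [0.5358, 0.1055, 0.2707]
ee_rot: [0.21, 1.56, -0.21]
force: [0.6, -2.6, 2.1]
width: 0.152
```

```bash
python3 look.py
```

```text
p [0.5358 0.1055 0.2707] bar angle vs jig 67.0 tip rel jig mm [ -0.   -0.  -14.3] tilt 0.03 F jig [0.2, -2.6, 2.1] T [-0.64 -0.34 -0.11] w 14.0 q7 -0.91 t 11.975
catch y range [-21.   35.3] x [-40.3  38.9]
bar top z [119.7 122.2 123.2] ends x [-12.5  21. ] y [-22.1  39.8] (66.86064147949219, 16.25593376159668) 71.83802032470703
-30 z 122.8; -20 z 122.8; -10 z 123.0; 0 z 122.8; 10 z 122.7; 20 z 122.7; 30 z 122.8; 40 z 121.8;
```

Request:
{"name": "arm_command", "arguments": {"motion": [[60,0,0,0,0,0,0],[60,0,0,0,0,0,0],[60,0,0,0,0,0,0],[60,0,0,0,0,0,0]]}}

```text
clock: 12.52
position: [0.5356, 0.1056, 0.2706]
ee_rot: [0.21, 1.561, -0.21]
force: [0.9, -0.0, 0.7]
width: 0.533
```

```bash
python3 look.py w_rel.png
```

```text
p [0.5356 0.1056 0.2706] bar angle vs jig 67.0 tip rel jig mm [ -0.5   0.2 -14.4] tilt 0.01 F jig [0.9, -0.2, 0.7] T [-0.04 -0.06  0.02] w 48.9 q7 -0.9 t 12.525
catch y range [-53.1  35.3] x [-40.3  38.8]
bar top z [119.8 122.2 123.2] ends x [-12.4  21.1] y [-22.2  39.7] (66.31710052490234, 13.939448356628418) 75.38887786865234
-30 z 122.8; -20 z 122.8; -10 z 123.0; 0 z 122.8; 10 z 122.7; 20 z 122.8; 30 z 122.8; 40 z 121.8;
```

View pics/w_rel.png

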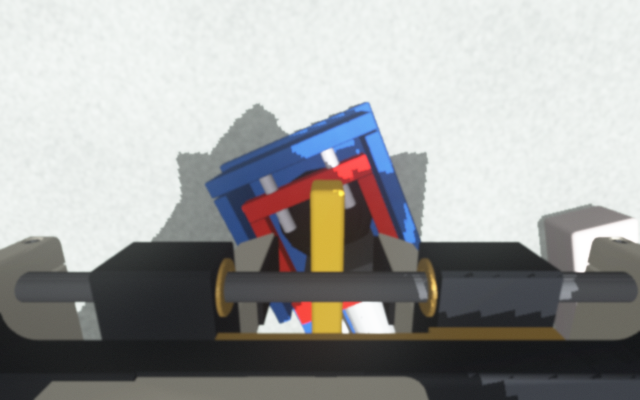

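```bash
python3 -c "
from plan import *
plan([(.5356,.1056,.340,-15.3),(.5531,-.0189,.340,7.7)])"
```

```text
-> [  0.5356   0.1056   0.34   -15.3   ] n 2
[-35, 0, 0, np.float64(-0.0)]
[-35, 0, 0, np.float64(-0.0)]
-> [ 0.5531 -0.0189  0.34    7.7   ] n 3
[0, -38, 17, np.float64(-7.7)]
[0, -40, 11, np.float64(-7.7)]
[0, -42, 6, np.float64(-7.7)]
```

Request:
{"name": "arm_command", "arguments": {"motion": [[60,-30,0,0,0,0,0],[60,-40,0,0,0,0,0],[70,0,-38,17,-7.7,0,0],[70,0,-40,11,-7.7,0,0],[70,0,-42,6,-7.7,0,0]]}}

```text
clock: 13.2
position: [0.5537, -0.0199, 0.3409]
ee_rot: [-0.111, 1.568, 0.111]
force: [0.6, -0.7, 1.0]
width: 0.761
```

Request:
{"name": "arm_command", "arguments": {"motion": [[75,0,0,0,0,0,0],[75,0,0,0,0,0,0]]}}

```text
clock: 13.45
position: [0.5536, -0.0183, 0.3407]
ee_rot: [-0.105, 1.568, 0.106]
force: [-0.2, 0.6, -0.5]
width: 0.816
```

Run:
```python
from st import *
p,th,s,M=rep();print(th)
d=cam('wrist');save('w_neck.png',d['frame']);P=cloud(d)
m=(abs(P[...,0]-.553)<.04)&(abs(P[...,1]+.02)<.04)&(P[...,2]>.082)&(P[...,2]<.095);q=P[m]
print(len(q),cv2.minAreaRect((q[:,:2]*1000).astype(np.float32)),np.median(q[:,2]))
F=d['frame'];hsv=cv2.cvtColor(F,cv2.COLOR_RGB2HSV)
red=((hsv[...,0]<8)|(hsv[...,0]>172))&(hsv[...,1]>120)
q=P[red&(abs(P[...,2]-.060)<.005)&(np.hypot(P[...,0]-.537,P[...,1]-.09)<.09)]-KA
print('catch y',np.percentile(q@YJ*1000,[.5,99.5]),len(q))
```

```text
p [ 0.5536 -0.0183  0.3407] bar angle vs jig 90.0 tip rel jig mm [   0.8 -124.9   55.7] tilt 0.04 F jig [-0.1, 0.6, -0.5] T [ 0.02 -0.11  0.01] w 74.9 q7 -0.25 t 13.45
7.724177590264755
1327 ((552.3956298828125, -18.30581283569336), (27.928430557250977, 27.19511604309082), 7.102776050567627) 0.08651567106098726
catch y [-53.58411905  19.33736066] 4966
```

Request:
{"name": "arm_command", "arguments": {"motion": [[75,40,0,0,0,0,0],[75,40,0,0,0,0,0],[75,26,0,-1,0,0,0],[40,0,0,0,0,0,0],[20,0,0,0,0,0,0]], "newtons": 45}}

```text
clock: 14.12
position: [0.5531, -0.0178, 0.2359]
ee_rot: [-0.108, 1.567, 0.108]
force: [0.3, 0.5, 0.2]
width: 0.647
```

Request:
{"name": "arm_command", "arguments": {"motion": [[20,0,0,0,0,0,0],[20,0,0,0,0,0,0],[20,0,0,0,0,0,0],[20,0,0,0,0,0,0]]}}

```text
clock: 14.62
position: [0.5528, -0.019, 0.2351]
ee_rot: [-0.107, 1.568, 0.106]
force: [-1.2, -0.2, 3.8]
width: 0.302
```

```bash
python3 st.py
```

```text
p [ 0.5528 -0.019   0.2351] bar angle vs jig 90.1 tip rel jig mm [ 1.000e-01 -1.257e+02 -4.990e+01] tilt 0.03 F jig [-1.2, 0.0, 3.8] T [-0.12  0.05  0.01] w 27.8 q7 -0.35 t 14.625
```

Request:
{"name": "arm_command", "arguments": {"motion": [[20,0,0,0,0,0,0],[20,-5,0,0,0,0,0],[20,-10,0,0,0,0,0]]}}

```text
clock: 15.0
position: [0.5522, -0.019, 0.2494]
ee_rot: [-0.107, 1.57, 0.107]
force: [-1.1, -0.2, -5.0]
width: 0.298
```

```bash
python3 st.py
```

```text
p [ 0.5522 -0.019   0.2494] bar angle vs jig 90.1 tip rel jig mm [  -1.1 -125.5  -35.6] tilt 0.11 F jig [-1.1, -0.0, -5.0] T [-0.01 -0.13  0.  ] w 27.4 q7 -0.34 t 15.0
```

Request:
{"name": "arm_command", "arguments": {"motion": [[20,-25,0,0,0,0,0],[20,-35,0,0,0,0,0],[20,-30,0,0,0,0,0],[20,0,0,0,0,0,0]]}}

```text
clock: 15.5
position: [0.5533, -0.0185, 0.342]
ee_rot: [-0.107, 1.564, 0.107]
force: [0.5, 0.4, -5.3]
width: 0.301
```

```bash
python3 - <<'E'
from plan import *
D=np.load('w1.npz');P=D['P'];hsv=cv2.cvtColor(D['frame'],cv2.COLOR_RGB2HSV)
blue=(hsv[...,0]>95)&(hsv[...,0]<130)&(hsv[...,1]>100)
q=P[blue&(abs(P[...,0]-.486)<.13)&(abs(P[...,1]+.262)<.11)&(P[...,2]>.026)&(P[...,2]<.034)]
r=cv2.minAreaRect((q[:,:2]*1000).astype(np.float32));print(len(q),r)
plan([(.451,-.257,.335,-10)])
E
python3 st.py
```

```text
1796 ((488.39752197265625, -261.4967346191406), (170.9941864013672, 143.8858184814453), 79.96429443359375)
-> [  0.451  -0.257   0.335 -10.   ] n 5
[1, -44, -27, np.float64(3.6)]
[1, -46, -24, np.float64(3.6)]
[1, -47, -21, np.float64(3.6)]
[1, -49, -18, np.float64(3.6)]
[1, -50, -15, np.float64(3.6)]
p [ 0.5533 -0.0185  0.342 ] bar angle vs jig 90.1 tip rel jig mm [   1.6 -125.4   57. ] tilt 0.25 F jig [0.5, 0.4, -5.3] T [-0.05 -0.11 -0.01] w 27.7 q7 -0.25 t 15.5
```

Request:
{"name": "arm_command", "arguments": {"motion": [[20,0,-44,-27,3.5,0,0],[20,0,-46,-24,3.5,0,0],[20,0,-47,-21,3.5,0,0],[20,0,-48,-17,3.5,0,0],[20,0,-50,-14,3.5,0,0]]}}

```text
clock: 16.12
position: [0.4511, -0.2577, 0.3384]
ee_rot: [0.135, 1.568, -0.134]
force: [0.5, 0.8, -4.2]
width: 0.301
```

Request:
{"name": "arm_command", "arguments": {"motion": [[20,0,0,0,0,0,0],[20,0,0,0,0,0,0]]}}

```text
clock: 16.38
position: [0.4522, -0.2561, 0.3387]
ee_rot: [0.134, 1.568, -0.132]
force: [-0.4, 0.7, -4.8]
width: 0.304
```

Run:
```python
from plan import *
p,th,s,M=state();print(p,th,s['force'],s['width']*91.8)
d=cam('top');save('t_place.png',d['frame'][150:280,380:500],5)
d=cam('wrist');print([(round(r['p'],2),np.round(r['point'],4).tolist()) for r in pinpoint('wrist','empty_bay')])
a=np.radians(-10);e=np.array([.453,-.256])-p[:2];t=np.radians(th);print('y',(-np.sin(t)*e[0]+np.cos(t)*e[1])*1000,'z',(np.cos(t)*e[0]+np.sin(t)*e[1])*1000)
```

```text
[ 0.45217438 -0.25608887  0.33873038] -9.704189395576504 [-0.43608775  0.67551709 -4.84339015] 27.925803433555775
[(0.92, [0.1871, -0.268, 0.0044])]
y 0.226767701273512 z 0.7988243102136576
```

View pics/t_place.png

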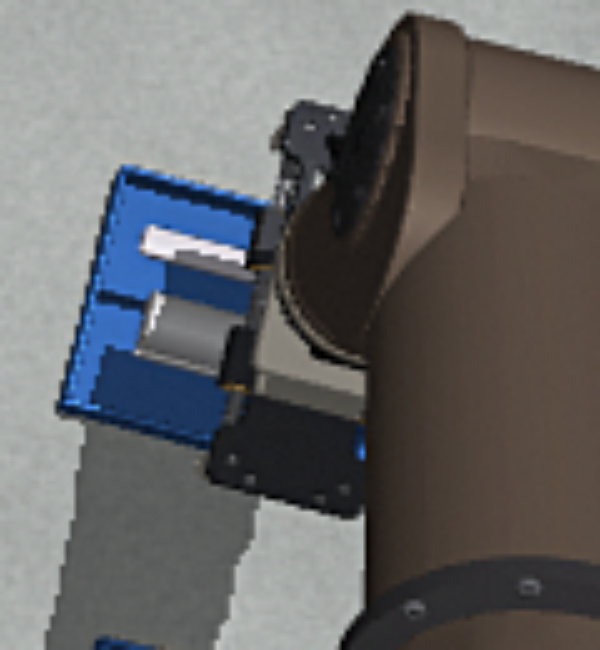

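The casting (px 190,330 in the crop) is parallel to the tray and over the empty bay; its offset in the picture comes from its height. I'll lower it now.

Request:
{"name": "arm_command", "arguments": {"motion": [[20,40,0,1,0,0,0],[20,40,0,0,0,0,0],[20,20,0,0,0,0,0],[20,10,0,0,0,0,0],[20,0,0,0,0,0,0]]}}

```text
clock: 17.15
position: [0.4538, -0.256, 0.2296]
ee_rot: [0.132, 1.567, -0.132]
force: [0.1, -0.2, -4.5]
width: 0.298
```

Request:
{"name": "arm_command", "arguments": {"motion": [[20,2,0,0,0,0,0],[20,1,0,0,0,0,0],[20,0,0,0,0,0,0]]}}

```text
clock: 17.52
position: [0.4536, -0.2567, 0.2271]
ee_rot: [0.133, 1.566, -0.133]
force: [-0.4, -0.4, -3.9]
width: 0.304
```

```bash
python3 st.py
```

```text
p [ 0.4536 -0.2567  0.2271] bar angle vs jig 72.6 tip rel jig mm [-130.1 -348.   -57.9] tilt 0.04 F jig [-0.5, -0.4, -3.9] T [-0.05 -0.12  0.02] w 27.9 q7 -0.13 t 17.525
```

Request:
{"name": "arm_command", "arguments": {"motion": [[20,2,0,0,0,0,0],[20,1.5,0,0,0,0,0],[20,0.5,0,0,0,0,0],[20,0,0,0,0,0,0]]}}

```text
clock: 18.02
position: [0.4535, -0.2565, 0.224]
ee_rot: [0.132, 1.566, -0.134]
force: [-5.8, 1.6, 15.4]
width: 0.301
```

Request:
{"name": "arm_command", "arguments": {"motion": [[20,-0.7,0,0,0,0,0],[32,0,0,0,0,0,0],[60,0,0,0,0,0,0],[60,0,0,0,0,0,0],[60,0,0,0,0,0,0]]}}

```text
clock: 18.65
position: [0.4536, -0.2566, 0.2234]
ee_rot: [0.133, 1.567, -0.133]
force: [-0.3, -0.4, 0.4]
width: 0.623
```

Request:
{"name": "arm_command", "arguments": {"motion": [[60,0,0,0,0,0,0],[60,-15,0,0,0,0,0],[60,-40,0,0,0,0,0],[60,-50,0,0,0,0,0],[60,-30,0,0,0,0,0]]}}

```text
clock: 19.27
position: [0.4538, -0.2563, 0.3619]
ee_rot: [0.132, 1.564, -0.133]
force: [-0.1, -1.1, -0.7]
width: 0.653
```

Request:
{"name": "arm_command", "arguments": {"motion": [[60,0,-50,-30,0,0,0],[60,0,-50,-30,0,0,0],[60,0,-50,-30,0,0,0],[60,0,0,0,0,0,0]]}}

```text
clock: 19.77
position: [0.3357, -0.393, 0.359]
ee_rot: [0.138, 1.568, -0.141]
force: [0.7, 1.4, 0.3]
width: 0.654
```

Run:
```python
from st import *
rep()
for c in ['wrist','top']:
    d=cam(c);P=cloud(d);save(c+'_end.png',d['frame'] if c=='wrist' else d['frame'][140:280,180:500],1 if c=='wrist' else 2.4)
    for z0,z1 in [(.070,.085)]:
        q=P[(abs(P[...,0]-.453)<.05)&(abs(P[...,1]+.256)<.05)&(P[...,2]>z0)&(P[...,2]<z1)]
        if len(q)>9: print(c,'neck',len(q),cv2.minAreaRect((q[:,:2]*1000).astype(np.float32)),np.percentile(q[:,2],[5,50,95]).round(4))
    hsv=cv2.cvtColor(d['frame'],cv2.COLOR_RGB2HSV)
    red=((hsv[...,0]<8)|(hsv[...,0]>172))&(hsv[...,1]>120)
    q=P[red&(abs(P[...,2]-.060)<.005)&(np.hypot(P[...,0]-.537,P[...,1]-.09)<.09)]-KA
    if len(q)>9: print('catch y',np.percentile(q@YJ*1000,[.5,99.5]),len(q))
    yel=(hsv[...,0]>20)&(hsv[...,0]<36)&(hsv[...,1]>120)
    q=P[yel&(np.hypot(P[...,0]-.536,P[...,1]-.1055)<.055)&(P[...,2]>.09)]
    if len(q)>9: print('key bar',q.mean(0).round(4),cv2.minAreaRect((q[:,:2]*1000).astype(np.float32)))
    for t in ['empty_bay','casting_neck','tub_center','wax_center','lever_center']: print(c,t,[(round(r['p'],2),np.round(r['point'],3).tolist()) for r in pinpoint(c,t)][:2])
```

```text
p [ 0.3357 -0.393   0.359 ] bar angle vs jig 72.1 tip rel jig mm [-265.7 -467.5   74. ] tilt 0.13 F jig [0.8, 1.3, 0.3] T [ 0.02 -0.11 -0.03] w 60.0 q7 0.36 t 19.775
wrist neck 311 ((450.69061279296875, -268.4186096191406), (4.842884063720703, 27.30109977722168), 78.58999633789062) [0.0712 0.0742 0.076 ]
wrist empty_bay [(0.76, [0.185, -0.265, 0.006])]
wrist casting_neck []
wrist tub_center []
wrist wax_center []
wrist lever_center []
top neck 101 ((452.01263427734375, -259.24468994140625), (28.881450653076172, 28.771011352539062), 81.82577514648438) [0.072  0.0758 0.0801]
catch y [-56.61902776  30.26357457] 369
key bar [0.5335 0.1013 0.1199] ((535.15478515625, 101.92684173583984), (82.80731964111328, 15.331223487854004), 73.9878158569336)
top empty_bay [(0.61, [0.182, -0.272, 0.007]), (0.59, [0.45, -0.257, 0.006])]
top casting_neck [(0.77, [0.454, -0.257, 0.059])]
top tub_center [(0.63, [0.605, 0.324, 0.039])]
top wax_center [(0.69, [0.722, -0.016, 0.015])]
top lever_center [(0.75, [0.527, -0.261, 0.008]), (0.19, [0.454, -0.255, 0.009])]
```

View pics/top_end.png

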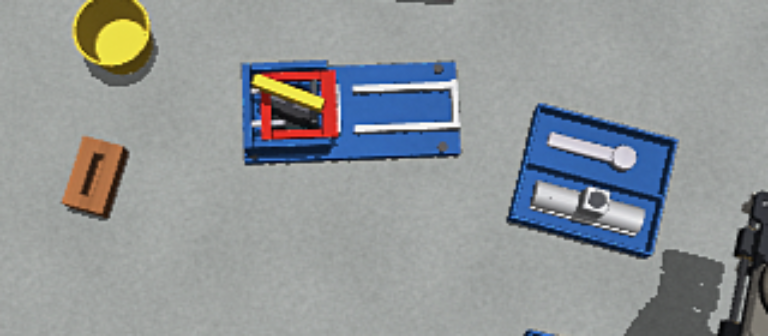

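The casting lies flat in the empty bay (px 595,200). The key (290,92) still props the catch, and nothing else has moved.

```bash
python3 -c "
from cell import arm; print(arm.sign_off())"
```

```text
the job is handed in; nothing more can be done
None
```

The job is done and handed in after about 20 s of robot time. I gripped the key, put its blade in the window and turned it anticlockwise. It dropped into the slot at about 60–67° and I pressed it home and let go. I then lifted the casting straight up and set it down in the empty bay of the farther tray.

**Last checks:**
- **Key:** before I let go, its tip was about 14 mm below the socket top and on the axis. After the release, and again in the last picture, the bar stood at the same home height.
- **Catch:** about 15 mm open in both the wrist and the top picture.
- **Casting:** its neck is about 3 mm from the bay centre, and its top is at 76 mm, as expected when flat on the bay floor.
- **Tub, wax, lever:** found within a few mm of where they started.
- **Robot:** standing clear of everything.

**Disagreements:** with the robot moved back, the wrist camera saw only one face of the neck, so its off-centre fit was not used. The networks also kept reporting the nearer look-alike tray as `empty_bay`. I chose the farther one, as the task said.

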